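Turn over the tag of the tallest sample

TASK

The sample in the tallest jar has been sieved, so mark it as done: with a fingertip, press and push the hinged metal tag in front of that jar right over its pivot, until it lies flat on the jar's side with its ring face up. Push lightly, leave the other two tags as they are, and do not shift or lift the jars or the two round tins beside the rack.

Things in the scene. Friction and masses are not known exactly. Their poses are not given: they have to be found in the camera images.
- rack: Fixed aluminium tag rack, base plate 210 x 205 mm, 8 mm thick. Origin on the worktop under the middle tag's hinge; x points from the tags to the jars (away from the robot), y along the row of tags towards the left one, z up. Hinges at y = +70, 0, -70 mm (left, middle, right as seen from the robot), each one's jar behind it at x = 108 mm.
- tag_left (a joint): Hinge of the left tag, rad. 0: flap lies flat on the robot's side of the hinge, face with two raised bars up. 1.57: upright. 3.14: flat on the jar's side, face with the raised ring up (turned over). Starts between 0 and 0.25. Stiff: 0.05 N m of friction, so it stays at any angle where it is left. Stops at 0 and 3.14.
- pivot_left (a point): Hinge axis (along the rack's y) of the left tag at mid-width, fixed, 55 mm above the worktop. Two hinge cheeks, 16 to 21 mm either side of this point, rise 8 mm above the axis, 16 mm thick along the rack's x. Posts, 8 mm in diameter, on which the flap rests, stand 48 mm before and behind the axis, 18 mm either side, 2.5 mm lower than the axis.
- flap_left (a point): Point on the left tag's flap, mid-width and mid-thickness, 45 mm from the hinge axis. The tag is a steel plate 4 mm thick, centred on the axis: the flap reaches 52 mm from the axis, 44 mm wide; on the opposite side a short tail reaches 30 mm, 26 mm wide. Pressing the tail down raises the flap.
- bay_left (a point): Centre of the round jar place behind the left tag, on top of the base plate (8 mm above the worktop), fixed.
- tag_middle (a joint): Hinge of the middle tag, rad. 0: flap lies flat on the robot's side of the hinge, face with two raised bars up. 1.57: upright. 3.14: flat on the jar's side, face with the raised ring up (turned over). Starts between 0 and 0.25. Stiff: 0.05 N m of friction, so it stays at any angle where it is left. Stops at 0 and 3.14.
- pivot_middle (a point): Hinge axis (along the rack's y) of the middle tag at mid-width, fixed, 55 mm above the worktop. Two hinge cheeks, 16 to 21 mm either side of this point, rise 8 mm above the axis, 16 mm thick along the rack's x. Posts, 8 mm in diameter, on which the flap rests, stand 48 mm before and behind the axis, 18 mm either side, 2.5 mm lower than the axis.
- flap_middle (a point): Point on the middle tag's flap, mid-width and mid-thickness, 45 mm from the hinge axis. The tag is a steel plate 4 mm thick, centred on the axis: the flap reaches 52 mm from the axis, 44 mm wide; on the opposite side a short tail reaches 30 mm, 26 mm wide. Pressing the tail down raises the flap.
- bay_middle (a point): Centre of the round jar place behind the middle tag, on top of the base plate (8 mm above the worktop), fixed.
- tag_right (a joint): Hinge of the right tag, rad. 0: flap lies flat on the robot's side of the hinge, face with two raised bars up. 1.57: upright. 3.14: flat on the jar's side, face with the raised ring up (turned over). Starts between 0 and 0.25. Stiff: 0.05 N m of friction, so it stays at any angle where it is left. Stops at 0 and 3.14.
- pivot_right (a point): Hinge axis (along the rack's y) of the right tag at mid-width, fixed, 55 mm above the worktop. Two hinge cheeks, 16 to 21 mm either side of this point, rise 8 mm above the axis, 16 mm thick along the rack's x. Posts, 8 mm in diameter, on which the flap rests, stand 48 mm before and behind the axis, 18 mm either side, 2.5 mm lower than the axis.
- flap_right (a point): Point on the right tag's flap, mid-width and mid-thickness, 45 mm from the hinge axis. The tag is a steel plate 4 mm thick, centred on the axis: the flap reaches 52 mm from the axis, 44 mm wide; on the opposite side a short tail reaches 30 mm, 26 mm wide. Pressing the tail down raises the flap.
- bay_right (a point): Centre of the round jar place behind the right tag, on top of the base plate (8 mm above the worktop), fixed.
- jar_1_centre (a point): Centre (half-way up) of the tallest and widest screw-cap sample jar, 64 mm in diameter, 85 mm tall, blue cap, loose, standing on one of the three jar places; which one varies.
- jar_2_centre (a point): Centre (half-way up) of the middle-sized screw-cap sample jar, 56 mm in diameter, 70 mm tall, black cap, loose, standing on one of the three jar places; which one varies.
- jar_3_centre (a point): Centre (half-way up) of the smallest screw-cap sample jar, 49 mm in diameter, 60 mm tall, pale grey cap, loose, standing on one of the three jar places; which one varies.
- tin_large_centre (a point): Centre (half-way up) of the aluminium tin with lid, 68 mm in diameter, 38 mm tall; loose bystander on the worktop beside the rack.
- tin_small_centre (a point): Centre (half-way up) of the aluminium tin with lid, 54 mm in diameter, 30 mm tall; loose bystander on the worktop beside the rack.
Not all that is in view belongs to the job. Leave any pink look-alike of the part that bears jar_1_centre alone. What is shaped like the part that bears jar_3_centre but brown is not meant.

How it is judged:
By the outcome, as a careful person would: the job done as asked, in the order asked, and still so for the second after the job is handed in, with the robot touching nothing.
It also fails if it takes over 40 s, if anything falls off the work surface, if the arm or the gripper's body presses on something with over 40 N, if the wrist force passes 120 N, or if a joint passes its speed limit or range.

ROBOT

A 6-joint arm with a two-finger parallel gripper is mounted at the origin on a cart in front of the work surface, level with it; the furniture and walls round the work are solid. World frame = base frame: x ahead of the robot, y to its left, z up, the work surface at z = 0. Lengths are in m, angles in rad, forces in N, time in s.
With the tool pointing down it reaches from about 0.375 to 0.9 m from the base axis. Payload 3.1 kg.
Tool frame: the origin (TCP) lies midway between the tips of the shut fingers; the grasp point (between the pads) lies 19 mm behind it; x points along the fingers, z is the direction in which the jaws open and shut, and the axes are right-handed (so a half turn about x gives the same grasp; the last joint's range is limited). The gripper opens to 85 mm and grips with 20 to 120 N. Pads are 22 mm wide; open, the fingers measure 114 mm over their backs; the gripper's body (76 mm by 85 mm) begins 54 mm behind the grasp point. The pads swing forward as they close: fully open they stand 13 mm farther back than shut.
Start: joints at [1.069, 0.527, 1.433, -0, 1.181, -0.178], TCP at [0.199, 0.593, 0.2] pointing down, gripper open.
Joint ranges: [-3.08, 3.08], [-0.75, 2.2], [0.22, 2.44], [-1.43, 4.57], [0, 2.65], [-2.85, 2.85]. Speed limits (rad/s): [2.79, 2.79, 3.14, 3.14, 3.14, 3.14].

INTERFACE

Orientations are given as a unit quaternion [x, y, z, w].
In Python, from station import telemetry, optics, manip gives the robot as it stands.
- The arm moves only by the tool step_arm, never from a script. Its argument "commands" is a list of rows, each a list of 4 numbers: the shift along the tool's x, y, z in m, then the turn about the tool's x in rad. A call has 1 to 8 rows; each row is the pose to reach, as a shift and turn from the pose measured when the call began, along the tool's axes at that moment; what a row does not reach only later rows make up. A row lasts 1/12 s, in which the tool goes at most 41.7 mm and 7.16 degrees, less where a joint would pass 70% of its speed; a pose out of reach is approached as far as the arm can. A call with a gripper value outside its range is refused whole. "jaw" is the finger opening in m, from 0 to 0.0854, set as the call begins (left out, the last holds). The fingers move at their own pace and stop on an object; "grip_force" is the grip in N (left out, the last holds). Time passes only in rows, so rows that repeat a pose let the fingers close. It gives the time, the measured TCP pose, the force and the opening at its end, in the units of the state.
- telemetry.sense(): the state, without advancing time (a new reading comes with each control period).
- optics.snapshot(name): name is "side" or "top"; returns the picture (400x640x3 uint8, red, green, blue); there is no depth.
- optics.camera_params(name): a dict with "mtx" (3x3 intrinsics, pixels), "origin" and "attitude" of the camera in the world. Camera axes: x right, y down, z forward; pixel columns grow to the right and rows downward; lengths in m; the calibration is good to about 2 mm. A picture is of the moment at which its call begins. camera_params takes no time and is no camera call.
- manip.sign_off(): hands the job in, once; it reports no verdict.
The state is a dict: "t": time; "q": joint angles; "qd": joint speeds; "tau": joint torques, N m; "tcp_pos": TCP position; "tool_rot": TCP orientation; "force": force on the tool from outside, world axes, zero at the start; "ft_torque": the same for the moment, N m; "finger_gap": opening from 0.0 (shut) to 1.0 (fully open).
Only numpy, scipy, OpenCV 4.12 (cv2) and the standard library are available. Lean on these libraries where they do the work, as an engineer would, in place of code of your own. Each camera call takes 0.05 s, during which the arm holds its last target.

## Working session

There is one attempt and no reset: what is moved stays moved. The work goes in short steps, Python scripts to look and compute and a tool call to move; the robot and the scene stay as the last step left them, time stands still between calls to the robot, and variables do not carry over. Pictures are saved under pics/ and viewed, and the job is handed in when it is done.

Besides the shell and the picture viewer there is one more tool, called as a command line: name --pt "numbers of a row" for each row, then --argument value for the rest. step_arm: Moves the arm, as the interface text tells. Its arguments: {"type":"object","properties":{"commands":{"type":"array","items":{"type":"array","items":{"type":"number"}}},"jaw":{"type":"number"},"grip_force":{"type":"number"}},"required":["commands"]}

```bash
ls; mkdir -p pics; python3 - <<'E'
from station import telemetry, optics, manip
import cv2, numpy as np
np.set_printoptions(precision=4,suppress=True)
for n in ("side","top"):
    im=optics.snapshot(n); cv2.imwrite(f"pics/{n}0.png",im[:,:,::-1]); 
    p=optics.camera_params(n); print(n,p)
s=telemetry.sense(); print(s)
E
```

```text
pics
side {'mtx': array([[427.2541,   0.    , 321.6012],
       [  0.    , 427.2541, 194.3265],
       [  0.    ,   0.    ,   1.    ]]), 'origin': array([ 0.1435, -0.2575,  0.585 ]), 'attitude': array([ 0.8761, -0.1908,  0.0879, -0.434 ])}
top {'mtx': array([[472.6491,   0.    , 327.5356],
       [  0.    , 472.6491, 207.3073],
       [  0.    ,   0.    ,   1.    ]]), 'origin': array([0.3483, 0.3552, 0.9228]), 'attitude': array([-0.7027,  0.7105, -0.0233,  0.0275])}
{'t': 0.1, 'q': array([ 1.0685,  0.5284,  1.4338, -0.    ,  1.1814, -0.1785]), 'qd': array([ 0.0012, -0.002 , -0.004 ,  0.0006, -0.0001,  0.0006]), 'tau': array([ -0.0004, -44.3307, -17.8587,  -0.0002,   0.0039,  -0.    ]), 'tcp_pos': array([0.1985, 0.5919, 0.1988]), 'tool_rot': array([-0.4132,  0.5747,  0.4126,  0.5734]), 'force': array([ 0.5627,  0.2153, -0.3311]), 'ft_torque': array([-0.0051, -0.0039,  0.0506]), 'finger_gap': 0.9952105958391223}
```

View pics/side0.png

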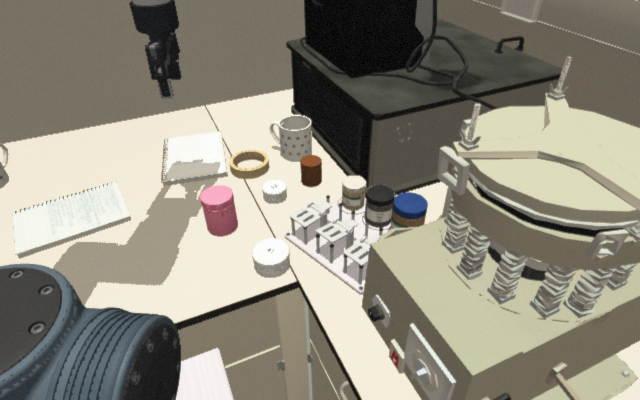

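View pics/top0.png

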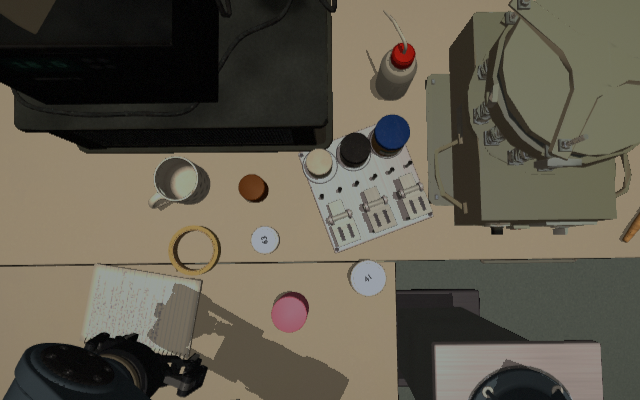

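```bash
cat > h.py <<'E'
from station import telemetry, optics, manip
import cv2, numpy as np
from scipy.spatial.transform import Rotation as R
np.set_printoptions(precision=4,suppress=True)
def cam(n):
    p=optics.camera_params(n); return p['mtx'],np.array(p['origin']),R.from_quat(p['attitude']).as_matrix()
def plane(n,uv,z):
    K,o,A=cam(n); uv=np.atleast_2d(uv).astype(float)
    d=np.c_[uv,np.ones(len(uv))]@np.linalg.inv(K).T@A.T
    return o+d*((z-o[2])/d[:,2])[:,None]
def proj(n,P):
    K,o,A=cam(n); c=(np.atleast_2d(P)-o)@A; q=c@K.T; return q[:,:2]/q[:,2:]
def crop(n,im,x0,y0,x1,y1,s,f):
    cv2.imwrite(f,cv2.resize(im[y0:y1,x0:x1,::-1],None,fx=s,fy=s,interpolation=cv2.INTER_CUBIC))
E
python3 - <<'E'
from h import *
a=cv2.imread('pics/top0.png')[:,:,::-1];b=cv2.imread('pics/side0.png')[:,:,::-1]
crop('top',a,290,105,450,265,4.5/1.25,'pics/topc.png')
crop('side',b,270,160,450,300,4.2,'pics/sidec.png')
E
```

```text
(no output)
```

View pics/topc.png

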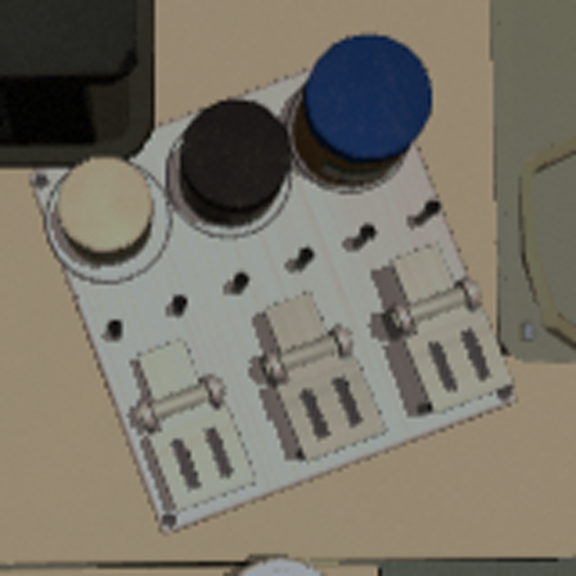

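View pics/sidec.png

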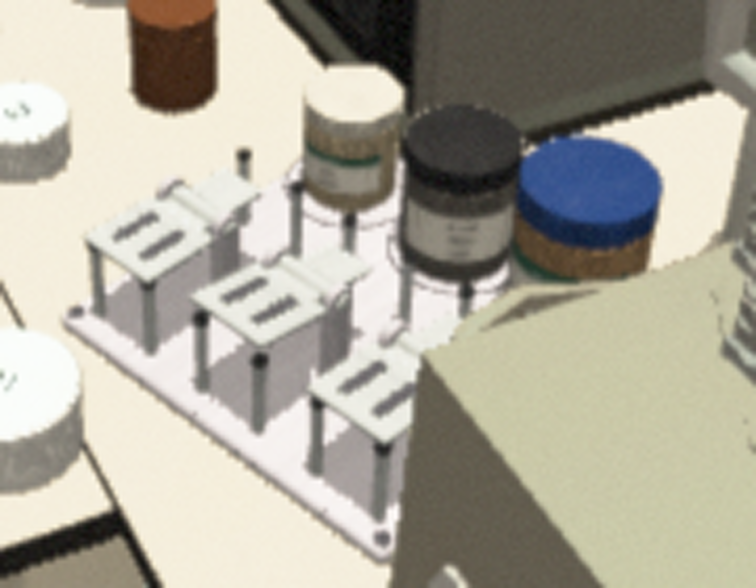

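```bash
python3 - <<'E'
from h import *
from scipy.optimize import least_squares
pts=[]  # crop px, rack xyz
for c,y,z in [((145,411),70+18.5,60),((213,388),70-18.5,60),((268,366),18.5,60),((343,339),-18.5,60),((400,318),-70+18.5,60),((470,292),-70-18.5,60)]: pts.append((c,(0,y,z)))
# flap ends: front corners at x=-52, y +-22
for c,y in [((172,509),92),((252,482),48),((303,460),22),((383,430),-22),((430,412),-48),((495,393),-92)]: pts.append((c,(-52,y,58)))
C=np.array([p[0] for p in pts])/3.6+[290,105]; M=np.array([p[1] for p in pts])/1000.
W=np.vstack([plane('top',c,m[2]) for c,m in zip(C,M)])
def f(p):
    c,s=np.cos(p[2]),np.sin(p[2]); return (np.c_[p[0]+c*M[:,0]-s*M[:,1],p[1]+s*M[:,0]+c*M[:,1]]-W[:,:2]).ravel()
r=least_squares(f,[.45,.2,0]); print(r.x); print(f(r.x).reshape(-1,2)*1000)
p=r.x;np.save('rack.npy',p)
c,s=np.cos(p[2]),np.sin(p[2])
def w(x,y,z): return np.array([p[0]+c*x-s*y,p[1]+s*x+c*y,z])
print('pivot_right',w(0,-.07,.055),'flap',w(-.045,-.07,.055),'bay',w(.108,-.07,.093))
for n in('top','side'):
    im=cv2.imread(f'pics/{n}0.png')
    for yy in(.07,0,-.07):
        for q in [w(0,yy+.0185,.063),w(0,yy-.0185,.063),w(-.052,yy+.022,.055),w(-.052,yy-.022,.055),w(.03,yy,.055),w(.048,yy+.018,.0525),w(.048,yy-.018,.0525),w(.108,yy,.008)]:
            u=proj(n,q)[0]; cv2.circle(im,tuple(int(round(v*16)) for v in u),10,(0,0,255),-1,shift=4)
    x0,y0,x1,y1=(290,105,450,265) if n=='top' else (270,160,450,300)
    cv2.imwrite(f'pics/{n}m.png',cv2.resize(im[y0:y1,x0:x1],None,fx=3.6,fy=3.6,interpolation=cv2.INTER_CUBIC))
# jar
for n in ('top',):
    im=cv2.imread(f'pics/{n}0.png');h=cv2.cvtColor(im,cv2.COLOR_BGR2HSV)
    m=((abs(h[...,0].astype(int)-112)<12)&(h[...,1]>150)).astype(np.uint8)
    k,l,st,ce=cv2.connectedComponentsWithStats(m); i=1+np.argmax(st[1:,4]); print(ce[i],plane(n,ce[i],.093),st[i])
print(plane('top',[[425,75],[425,205],[450,225],[455,20]],0.1))
E
```

```text
[0.4179 0.2733 0.3369]
[[-0.0351  1.6707]
 [ 0.892   1.4102]
 [ 0.9154 -1.6361]
 [-0.191   1.7961]
 [ 0.3203 -0.1511]
 [-0.3446  0.8426]
 [-0.5408  0.8996]
 [ 0.8011  0.0867]
 [-1.4573  1.5826]
 [-1.6794  0.9232]
 [-1.9643  0.4357]
 [ 3.2837 -7.8604]]
pivot_right [0.4411 0.2072 0.055 ] flap [0.3986 0.1923 0.055 ] bay [0.543  0.2429 0.093 ]
[391.5931 131.9411] [[0.5413 0.2443 0.093 ]] [375 115  35  35 951]
[[0.6416 0.1838 0.1   ]
 [0.4097 0.1897 0.1   ]
 [0.3744 0.1472 0.1   ]
 [0.7418 0.1274 0.1   ]]
```

View pics/topm.png

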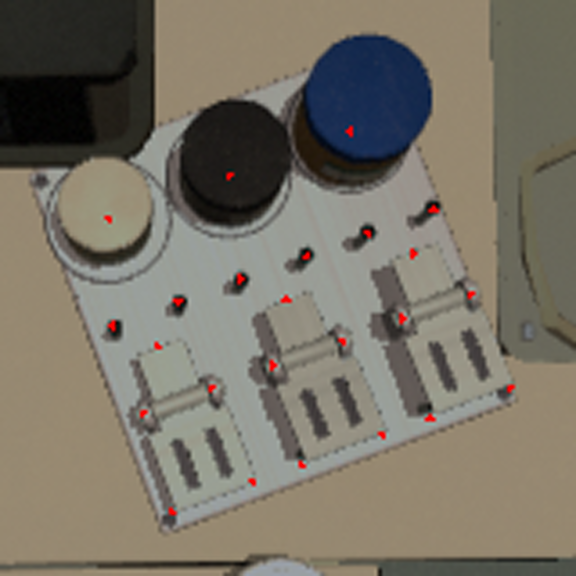

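View pics/sidem.png

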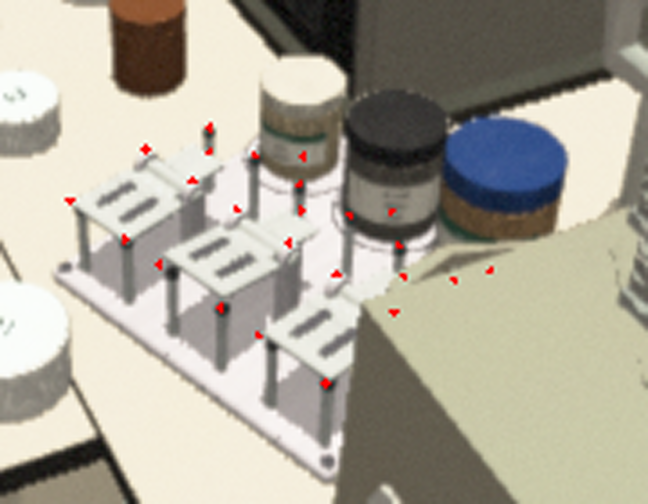

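```bash
python3 - <<'E'
from h import *
a=cv2.imread('pics/top0.png')[:,:,::-1];b=cv2.imread('pics/side0.png')[:,:,::-1]
crop('top',np.clip(a*1.5,0,255).astype(np.uint8),380,0,640,240,2.4,'pics/topd.png')
crop('side',b,350,60,640,400,1.75,'pics/sided.png')
s=telemetry.sense(); print(R.from_quat(s['tool_rot']).as_matrix())
E
```

```text
[[-0.0009 -0.948   0.3182]
 [-0.0017  0.3182  0.948 ]
 [-1.      0.0003 -0.002 ]]
```

View pics/topd.png

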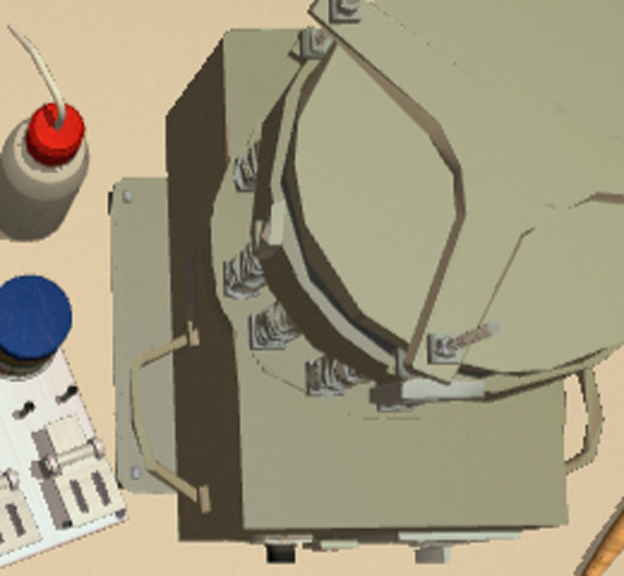

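View pics/sided.png

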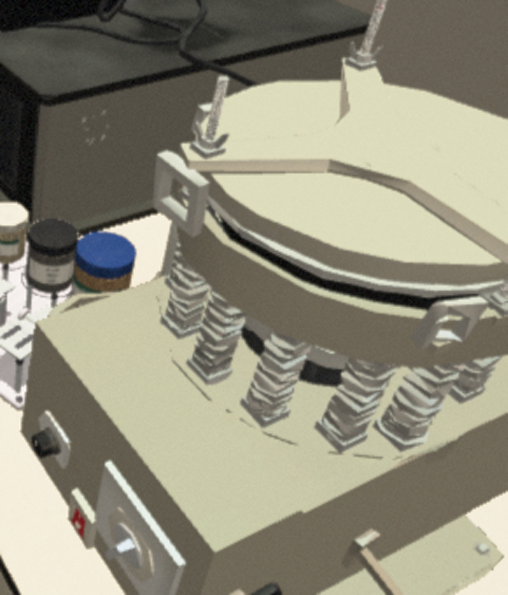

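```bash
python3 - <<'E'
from h import *
def tri(ut,us):
    A=[];b=[]
    for n,u in(('top',ut),('side',us)):
        K,o,Rm=cam(n); d=Rm@np.linalg.inv(K)@np.r_[u,1]; d/=np.linalg.norm(d); P=np.eye(3)-np.outer(d,d); A.append(P);b.append(P@o)
    x=np.linalg.lstsq(np.vstack(A),np.hstack(b),rcond=None)[0]; return x
print('boxcorner',tri((481.3,221),(371,244)))
print('flange z~0.01',plane('top',[[427,75],[429,204]],.01))
for z in(.05,.1,.15): print('handle',z,plane('top',[[436,156],[442,194]],z))
print('wall foot',plane('top',[[450,48],[455,225]],.01))
print('sieve crop', plane('top',[[490,100]],.2))
p=np.load('rack.npy')
# top-side consistency on rack points: left tag front corners / middle
for t,s in [((172,509),(85,238)),((252,482),(148,278)),((303,460),(195,298)),((383,430),(258,342))]:
    print(tri(np.array(t)/3.6+[290,105],np.array(s)/4.2+[270,160]), plane('top',np.array(t)/3.6+[290,105],.057))
E
```

```text
boxcorner [0.3795 0.1124 0.1637]
flange z~0.01 [[0.6736 0.1611 0.01  ]
 [0.4183 0.1638 0.01  ]]
handle 0.05 [[0.5048 0.1568 0.05  ]
 [0.4335 0.1477 0.05  ]]
handle 0.1 [[0.4958 0.1682 0.1   ]
 [0.4287 0.1596 0.1   ]]
handle 0.15 [[0.4869 0.1796 0.15  ]
 [0.4238 0.1715 0.15  ]]
wall foot [[0.7278 0.1141 0.01  ]
 [0.3771 0.1148 0.01  ]]
sieve crop [[0.5649 0.1047 0.2   ]]
[0.3396 0.3417 0.0516] [[0.339 0.342 0.057]]
[0.3534 0.3007 0.055 ] [[0.3522 0.3012 0.057 ]]
[0.3646 0.2749 0.06  ] [[0.3631 0.2752 0.057 ]]
[0.3777 0.2351 0.0632] [[0.3779 0.2343 0.057 ]]
```

```bash
cat >> h.py <<'E'
def to(x,y,z):
    p=np.load('rack.npy'); c,s=np.cos(p[2]),np.sin(p[2])
    w=np.array([p[0]+c*x-s*y,p[1]+s*x+c*y,z]); st=telemetry.sense()
    M=R.from_quat(st['tool_rot']).as_matrix(); d=M.T@(w-st['tcp_pos'])
    Mt=np.array([[0,-s,c],[0,c,s],[-1,0,0]])
    r=R.from_matrix(M.T@Mt).as_rotvec()
    print('shift',d,'turn',r,'t',st['t'],'F',st['force'],'q6',st['q'][5],'gap',st['finger_gap'])
def here():
    p=np.load('rack.npy'); c,s=np.cos(p[2]),np.sin(p[2]); st=telemetry.sense(); v=np.array(st['tcp_pos'])[:2]-p[:2]
    print('rack xyz',np.array([c*v[0]+s*v[1],-s*v[0]+c*v[1],st['tcp_pos'][2]]),'F rack',np.array([c*st['force'][0]+s*st['force'][1],-s*st['force'][0]+c*st['force'][1],st['force'][2]]),'t',st['t'])
E
python3 - <<'E'
from h import *
to(.027,-.07,.16)
print(plane('top',[[459,137],[466,208]],.06))
E
```

```text
shift [ 0.0392 -0.3737 -0.2709] turn [ 0.9101 -0.002   0.0006] t 0.1 F [ 0.5627  0.2153 -0.3311] q6 -0.17847594487591648 gap 0.9952105958391223
[[0.5379 0.1157 0.06  ]
 [0.4064 0.107  0.06  ]]
```

step_arm --pt "0 -0.03 -0.022 0.1" --pt "0 -0.065 -0.047 0.22" --pt "0 -0.097 -0.07 0.34" --pt "0 -0.13 -0.094 0.46" --pt "0 -0.16 -0.116 0.58" --pt "0 -0.19 -0.138 0.7" --pt "0 -0.22 -0.16 0.82" --pt "0 -0.24 -0.174 0.91" --jaw 0 --grip_force 20

```text
t: 0.77
tcp_pos: [0.3718, 0.3478, 0.1988]
tool_rot: [-0.117, 0.698, 0.115, 0.697]
force: [0.9, 1.1, -0.4]
finger_gap: 0.001
```

```bash
python3 - <<'E'
from h import *
to(.027,-.07,.16); here()
E
```

```text
shift [ 0.0391 -0.1552  0.0471] turn [-0.007  -0.0022  0.0024] t 0.7667 F [ 0.8979  1.0567 -0.4119] q6 0.2046841846736524 gap 0.0010727928994771366
rack xyz [-0.0189  0.0856  0.1988] F rack [ 1.1967  0.7006 -0.4119] t 0.7667
```

step_arm --pt "0 -0.03 0.01 0" --pt "0 -0.07 0.02 0" --pt "0 -0.11 0.035 0" --pt "0 -0.145 0.045 -0.007" --pt "0.01 -0.155 0.047 -0.007" --pt "0.03 -0.155 0.047 -0.007" --pt "0.039 -0.155 0.047 -0.007" --pt "0.039 -0.155 0.047 -0.007"

```text
t: 1.43
tcp_pos: [0.4639, 0.2158, 0.1576]
tool_rot: [-0.119, 0.7, 0.117, 0.694]
force: [0.9, -0.7, 0.8]
finger_gap: 0.002
```

```bash
python3 - <<'E'
from h import *
here(); to(.027,-.07,.06)
for n,(x0,y0,x1,y1) in (('top',(330,80,480,230)),('side',(270,40,490,300))):
    im=optics.snapshot(n); cv2.imwrite(f'pics/{n}1f.png',im[:,:,::-1])
    crop(n,im,x0,y0,x1,y1,3.9 if n=='top' else 2.3,f'pics/{n}1.png')
E
```

```text
rack xyz [ 0.0243 -0.0695  0.1576] F rack [ 0.5948 -0.905   0.7852] t 1.4333
shift [ 0.0976 -0.0004  0.0035] turn [-0.0004 -0.0088  0.0014] t 1.4333 F [ 0.8606 -0.6575  0.7852] q6 -0.11651439145107656 gap 0.0020830398968351
```

View pics/top1.png

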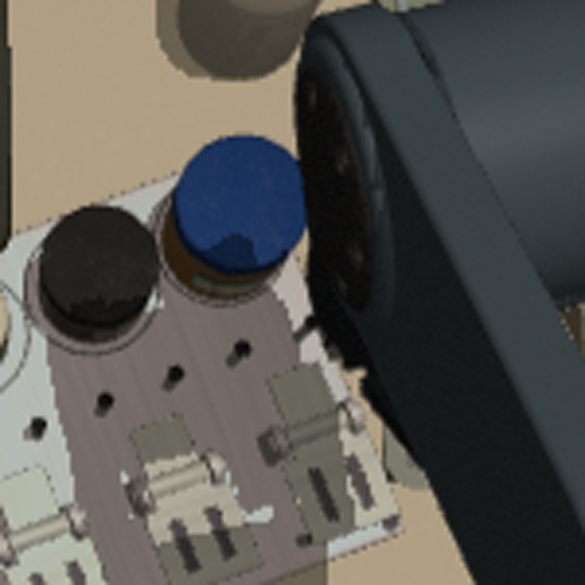

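View pics/side1.png

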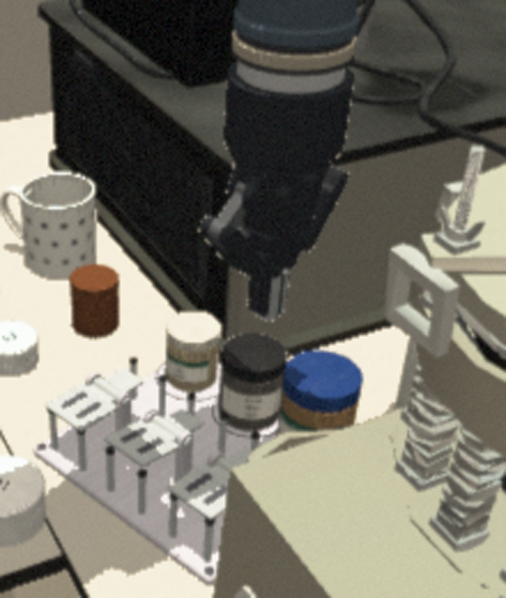

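```bash
python3 - <<'E'
from h import *
print(proj('side',telemetry.sense()['tcp_pos']))
b=cv2.imread('pics/side1f.png')[:,:,::-1]
crop('s',b,345,90,430,190,6,'pics/tip.png')
E
```

```text
[[384.3563 190.4254]]
```

View pics/tip.png

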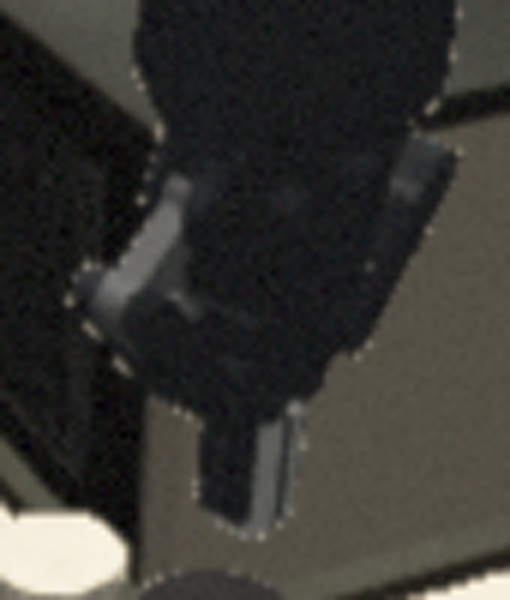

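step_arm --pt "0.02 0 0.001 0" --pt "0.04 0 0.001 0" --pt "0.06 0 0.001 0" --pt "0.075 0 0.001 0" --pt "0.085 0 0.001 0" --pt "0.085 0 0.001 0"

```text
t: 2.03
tcp_pos: [0.465, 0.2173, 0.0736]
tool_rot: [-0.12, 0.699, 0.118, 0.695]
force: [0.2, 0.2, 0.2]
finger_gap: -0.005
```

```bash
python3 - <<'E'
from h import *
here()
im=optics.snapshot('side'); print(proj('side',telemetry.sense()['tcp_pos']))
crop('s',im,290,110,450,290,3.3,'pics/side2.png')
im=optics.snapshot('top');crop('s',im,330,80,480,230,3.3,'pics/top2.png')
E
```

```text
rack xyz [ 0.0259 -0.0684  0.0736] F rack [0.2056 0.127  0.2297] t 2.0333
[[380.5836 228.562 ]]
```

View pics/side2.png

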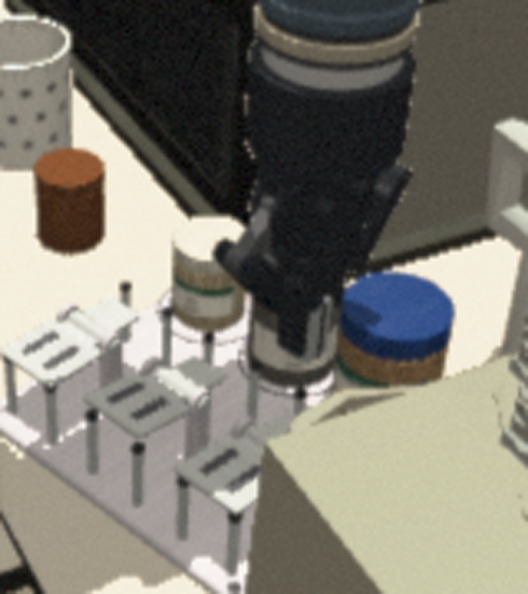

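View pics/top2.png

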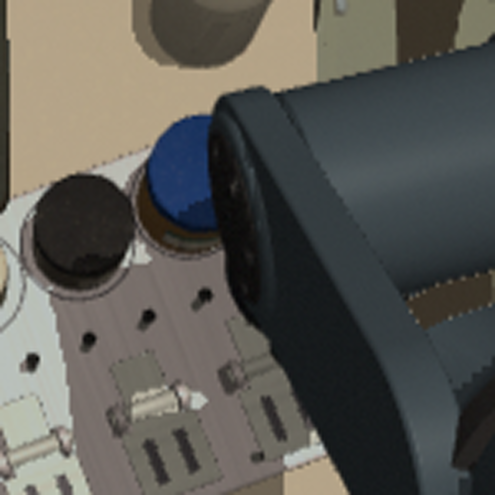

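```bash
python3 - <<'E'
from h import *
im=optics.snapshot('side'); cv2.imwrite('pics/side3.png',im[:,:,::-1]); im=optics.snapshot('top'); cv2.imwrite('pics/top3.png',im[:,:,::-1])
s=telemetry.sense(); print(s['q'],s['tau'])
E
```

```text
[ 0.2199  0.574   1.8151 -0.0037  0.7538 -0.1159] [  0.0457 -38.3521 -10.1526  -0.0046   0.0215   0.0002]
```

View pics/side3.png

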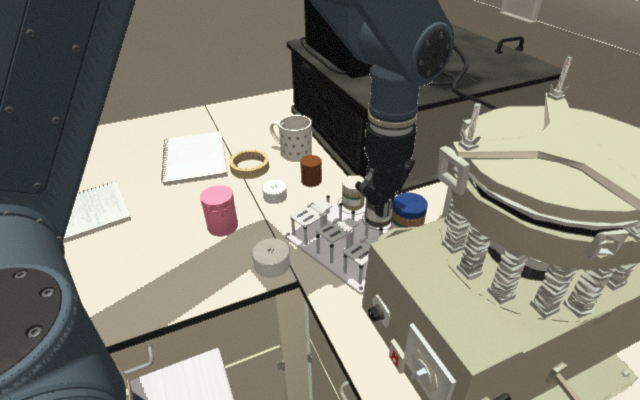

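View pics/top3.png

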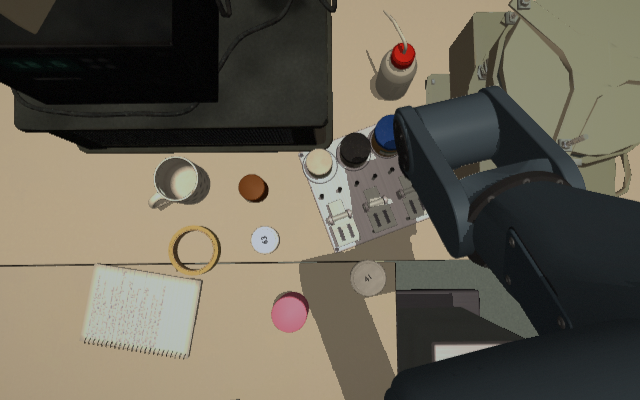

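step_arm --pt "0.005 -0.001 -0.002 0" --pt "0.01 -0.001 -0.002 0" --pt "0.014 -0.001 -0.002 0" --pt "0.014 -0.001 -0.002 0"

```text
t: 2.57
tcp_pos: [0.4649, 0.2155, 0.0611]
tool_rot: [-0.12, 0.698, 0.118, 0.696]
force: [0.8, 0.8, 0.1]
finger_gap: 0.003
```

```bash
python3 - <<'E'
from h import *
here()
E
```

```text
rack xyz [ 0.0253 -0.0701  0.0611] F rack [0.9902 0.5359 0.1157] t 2.5667
```

step_arm --pt "0.003 0 0 0" --pt "0.006 0 0 0" --pt "0.01 0 0 0" --pt "0.01 0 0 0"

```text
t: 2.9
tcp_pos: [0.4644, 0.2153, 0.0503]
tool_rot: [-0.12, 0.698, 0.118, 0.696]
force: [0.1, -0.0, 0.7]
finger_gap: -0.001
```

```bash
python3 - <<'E'
from h import *
here()
im=optics.snapshot('side'); print(proj('side',telemetry.sense()['tcp_pos']))
crop('s',im,290,110,450,290,3.3,'pics/side4.png')
im=optics.snapshot('top');crop('s',im,330,80,480,230,3.3,'pics/top4.png')
E
```

```text
rack xyz [ 0.0247 -0.0701  0.0503] F rack [ 0.0703 -0.0738  0.7015] t 2.9
[[379.633  239.3521]]
```

View pics/side4.png

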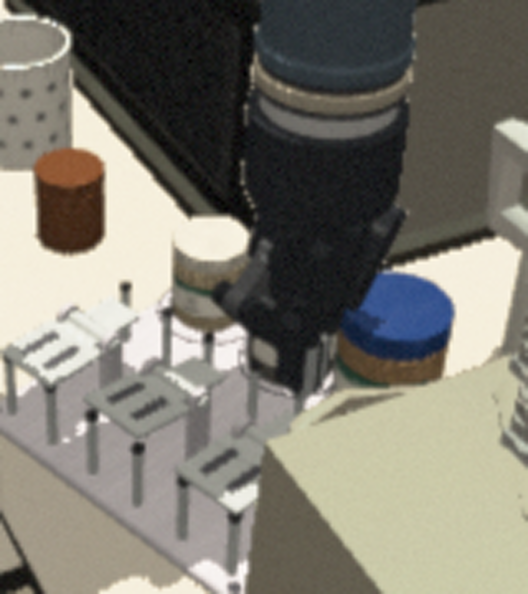

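step_arm --pt "0.003 0 0 0" --pt "0.006 0 0 0" --pt "0.01 0 0 0" --pt "0.01 0 0 0"

```text
t: 3.33
tcp_pos: [0.4643, 0.2152, 0.0401]
tool_rot: [-0.12, 0.699, 0.118, 0.695]
force: [-0.2, -0.1, 0.4]
finger_gap: 0.001
```

```bash
python3 - <<'E'
from h import *
here()
im=optics.snapshot('side'); print(proj('side',telemetry.sense()['tcp_pos']))
crop('s',im,290,110,450,290,3.3,'pics/side5.png')
im=optics.snapshot('top');crop('s',im,330,80,480,230,3.3,'pics/top5.png')
E
```

```text
rack xyz [ 0.0245 -0.0701  0.0401] F rack [-0.2157 -0.0397  0.3822] t 3.3333
[[379.1349 243.5254]]
```

View pics/side5.png

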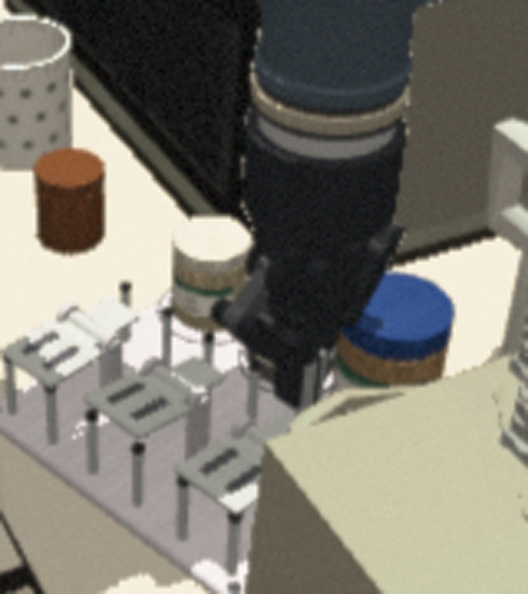

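View pics/top5.png

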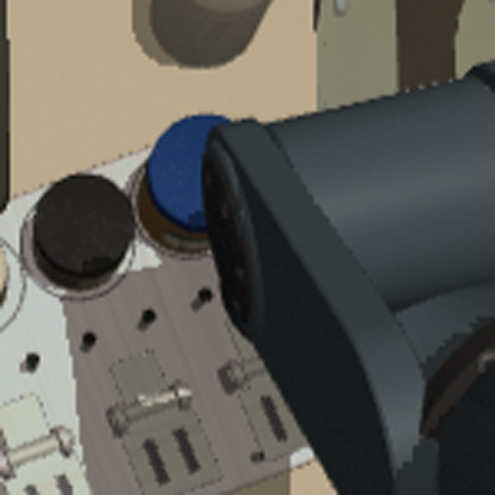

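step_arm --pt "0.002 0 0 0" --pt "0.004 0 0 0" --pt "0.006 0 0 0" --pt "0.006 0 0 0"

```text
t: 3.77
tcp_pos: [0.4643, 0.2152, 0.0342]
tool_rot: [-0.12, 0.699, 0.118, 0.695]
force: [0.9, -0.1, -0.9]
finger_gap: 0.002
```

```bash
python3 - <<'E'
from h import *
here()
im=optics.snapshot('side')
crop('s',im,290,110,450,290,3.3,'pics/side6.png')
im=optics.snapshot('top');crop('s',im,330,80,480,230,3.3,'pics/top6.png')
E
```

```text
rack xyz [ 0.0245 -0.0701  0.0342] F rack [ 0.816  -0.3902 -0.9174] t 3.7667
```

View pics/side6.png

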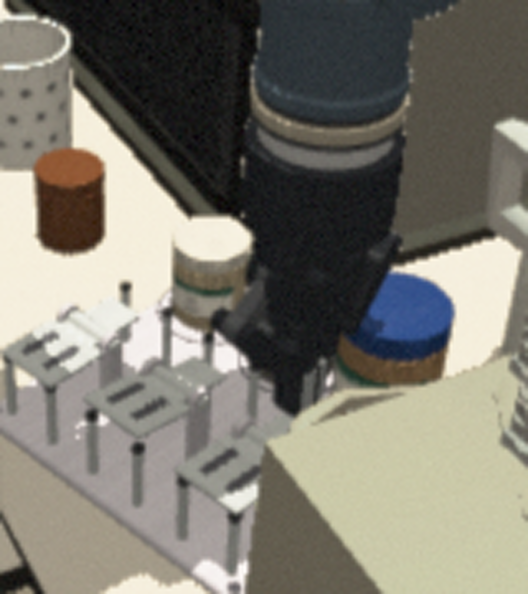

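View pics/top6.png

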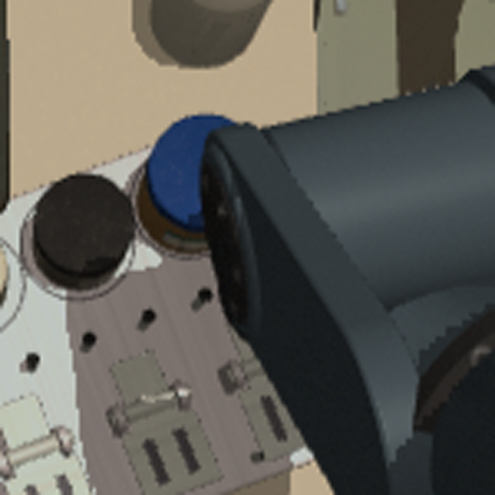

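step_arm --pt "0.002 0 0 0" --pt "0.004 0 0 0" --pt "0.006 0 0 0" --pt "0.006 0 0 0"

```text
t: 4.2
tcp_pos: [0.4641, 0.2152, 0.028]
tool_rot: [-0.12, 0.699, 0.118, 0.695]
force: [0.9, 0.6, 0.5]
finger_gap: 0.003
```

```bash
python3 - <<'E'
from h import *
here()
im=optics.snapshot('side')
crop('s',im,290,110,450,290,3.3,'pics/side7.png')
im=optics.snapshot('top');crop('s',im,330,80,480,230,3.3,'pics/top7.png')
E
```

```text
rack xyz [ 0.0244 -0.0701  0.028 ] F rack [1.0559 0.2948 0.5202] t 4.2
```

View pics/side7.png

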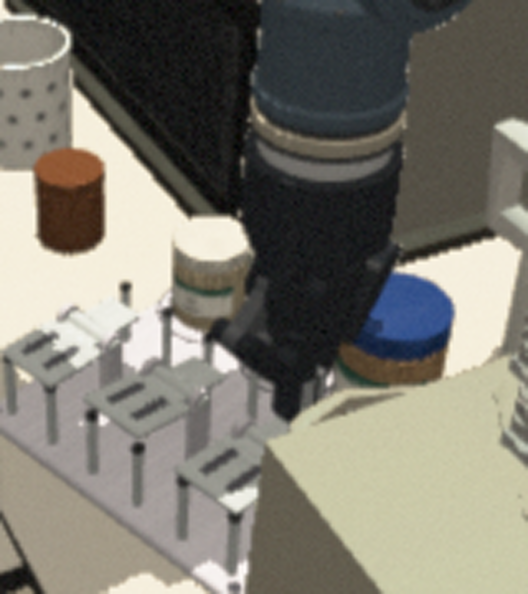

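View pics/top7.png

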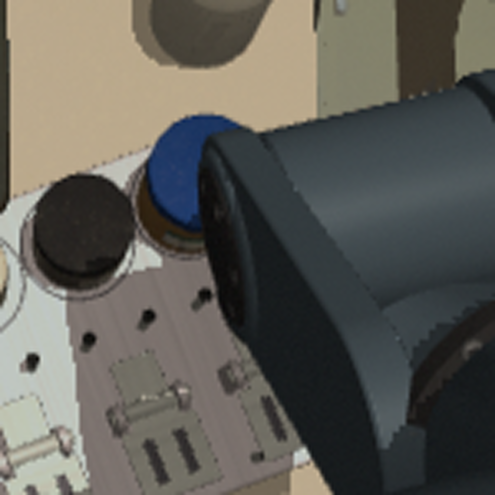

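```bash
python3 - <<'E'
from h import *
t=np.array([.1985,.5919,.1988]); M=R.from_quat([-0.4132,0.5747,0.4126,0.5734]).as_matrix()
for n in('side','top'):
    im=cv2.imread(f'pics/{n}0.png')
    for dx in(0,-.013,-.073):
        for dz in(-.0425,0,.0425):
            u=proj(n,t+M@[dx,0,dz])[0]; cv2.circle(im,tuple(int(round(v*16)) for v in u),16,(0,0,255) if dz else (0,255,0),-1,shift=4)
    x0,y0,x1,y1=(100,0,240,140) if n=='side' else (120,280,260,400)
    cv2.imwrite(f'pics/{n}g.png',cv2.resize(im[y0:y1,x0:x1],None,fx=4,fy=4,interpolation=cv2.INTER_CUBIC))
E
```

```text
(no output)
```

View pics/sideg.png

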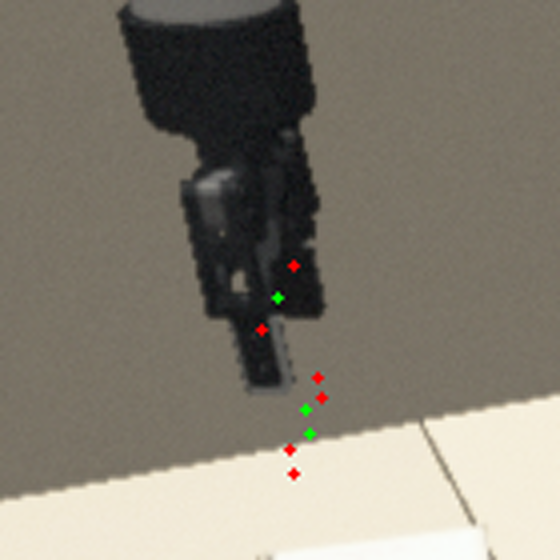

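View pics/topg.png

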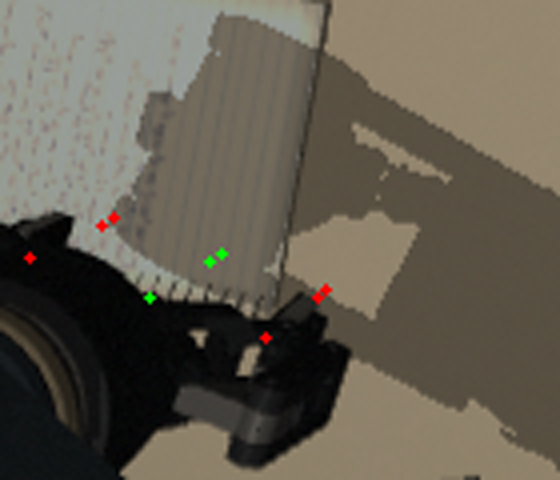

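```bash
python3 - <<'E'
from h import *
t=np.array([0.4639,0.2158,0.1576]); M=R.from_quat([-0.119,0.7,0.117,0.694]).as_matrix()
K,o,A=cam('side')
for yo in(-.011,0):
  for px in [(80,280),(455,150),(440,190),(360,350),(245,535),(200,500),(290,510),(205,420),(295,400)]:
    u=np.array(px)/6+[345,90]-[2,2]; d=A@np.linalg.inv(K)@np.r_[u,1]
    n=M[:,1]; q=t+n*yo; s=((q-o)@n)/(d@n); P=o+s*d; print(px,yo,M.T@(P-t)*1000)
E
```

```text
(80, 280) -0.011 [-145.6411  -11.      -87.4677]
(455, 150) -0.011 [-128.5359  -11.       53.5025]
(440, 190) -0.011 [-118.8001  -11.       49.2482]
(360, 350) -0.011 [-82.5034 -11.      22.703 ]
(245, 535) -0.011 [-44.178 -11.    -18.449]
(200, 500) -0.011 [-64.399  -11.     -38.3888]
(290, 510) -0.011 [-43.3055 -11.      -0.0382]
(205, 420) -0.011 [-88.2266 -11.     -39.1102]
(295, 400) -0.011 [-78.4797 -11.      -3.1374]
(80, 280) 0 [-136.4298   -0.      -75.0204]
(455, 150) 0 [-118.7562   -0.       70.6341]
(440, 190) 0 [-108.6969   -0.       66.2384]
(360, 350) 0 [-71.1941  -0.      38.8112]
(245, 535) 0 [-31.5952  -0.      -3.7082]
(200, 500) 0 [-52.4881  -0.     -24.3107]
(290, 510) 0 [-30.6937  -0.      15.3143]
(205, 420) 0 [-77.1075  -0.     -25.0561]
(295, 400) 0 [-67.0367  -0.      12.1121]
```

```bash
python3 - <<'E'
from h import *
b=cv2.imread('pics/top0.png'); g=np.clip(b.astype(float)*2.5,0,255).astype(np.uint8)
cv2.imwrite('pics/tg.png',cv2.resize(g[330:400,110:220],None,fx=7,fy=7,interpolation=cv2.INTER_CUBIC))
b=cv2.imread('pics/side0.png'); g=np.clip(b.astype(float)*2.5,0,255).astype(np.uint8)
cv2.imwrite('pics/sg.png',cv2.resize(g[0:110,120:190],None,fx=5.4,fy=5.4,interpolation=cv2.INTER_CUBIC))
E
```

```text
(no output)
```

View pics/tg.png

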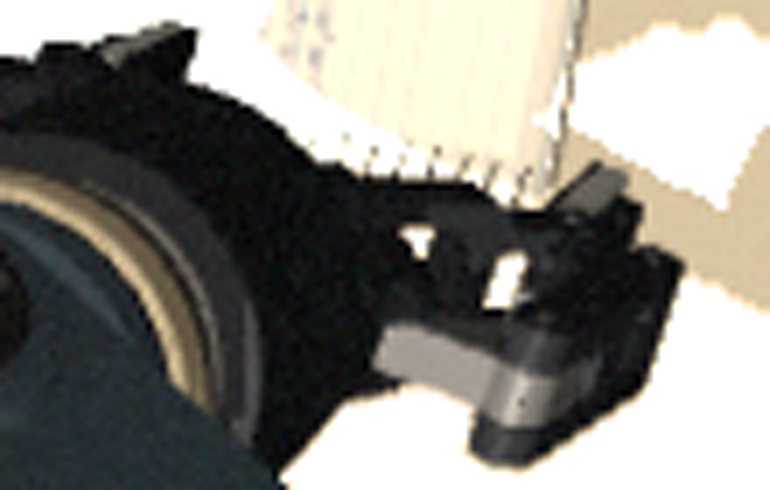

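View pics/sg.png

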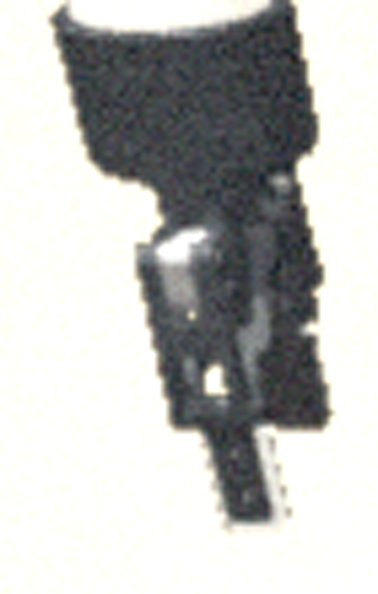

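```bash
python3 - <<'E'
from h import *
t=np.array([.1985,.5919,.1988]); M=R.from_quat([-0.4132,0.5747,0.4126,0.5734]).as_matrix()
L=[]
for n,u in(('top',(197,357)),('side',(166.3,96.3))):
    K,o,A=cam(n); d=A@np.linalg.inv(K)@np.r_[u,1]; d/=np.linalg.norm(d); L.append((o,d))
(o1,d1),(o2,d2)=L
s=np.linalg.lstsq(np.c_[d1,-d2],o2-o1,rcond=None)[0]; P=o1+s[0]*d1;Q=o2+s[1]*d2
print(P,Q,M.T@(P-t),M.T@(Q-t))
E
```

```text
[0.188  0.5449 0.2454] [0.1816 0.5459 0.2472] [-0.0465 -0.005  -0.048 ] [-0.0483  0.0014 -0.049 ]
```

step_arm --pt "0.002 0 0 0" --pt "0.004 0 0 0" --pt "0.006 0 0 0" --pt "0.006 0 0 0"

```text
t: 4.63
tcp_pos: [0.4644, 0.2152, 0.0221]
tool_rot: [-0.12, 0.698, 0.118, 0.696]
force: [0.4, 0.1, 1.5]
finger_gap: -0.005
```

```bash
python3 - <<'E'
from h import *
here()
im=optics.snapshot('side')
crop('s',im,290,110,450,290,3.3,'pics/side8.png')
im=optics.snapshot('top');crop('s',im,330,80,480,230,3.3,'pics/top8.png')
E
```

```text
rack xyz [ 0.0246 -0.0702  0.0221] F rack [0.4032 0.0127 1.537 ] t 4.6333
```

View pics/side8.png

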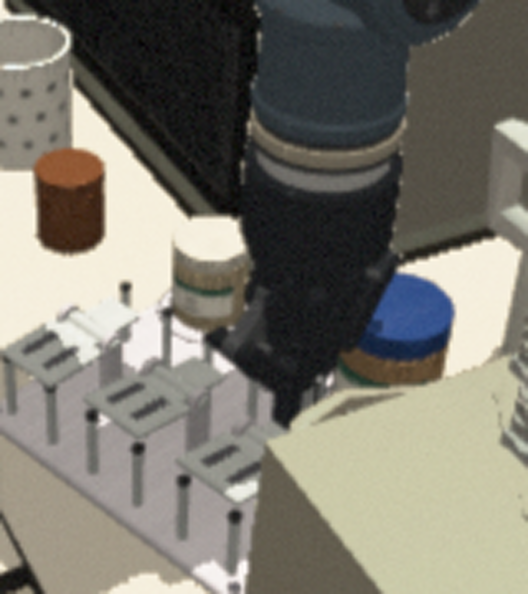

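step_arm --pt "0.002 0 0 0" --pt "0.004 0 0 0" --pt "0.006 0 0 0" --pt "0.008 0 0 0" --pt "0.008 0 0 0"

```text
t: 5.15
tcp_pos: [0.4646, 0.2152, 0.0139]
tool_rot: [-0.12, 0.698, 0.118, 0.696]
force: [-0.2, 0.1, 2.1]
finger_gap: -0.004
```

```bash
python3 - <<'E'
from h import *
here()
im=optics.snapshot('side')
crop('s',im,290,110,450,290,3.3,'pics/side9.png')
im=optics.snapshot('top');crop('s',im,330,80,480,230,3.3,'pics/top9.png')
E
```

```text
rack xyz [ 0.0248 -0.0702  0.0139] F rack [-0.1841  0.2073  2.0556] t 5.15
```

View pics/side9.png

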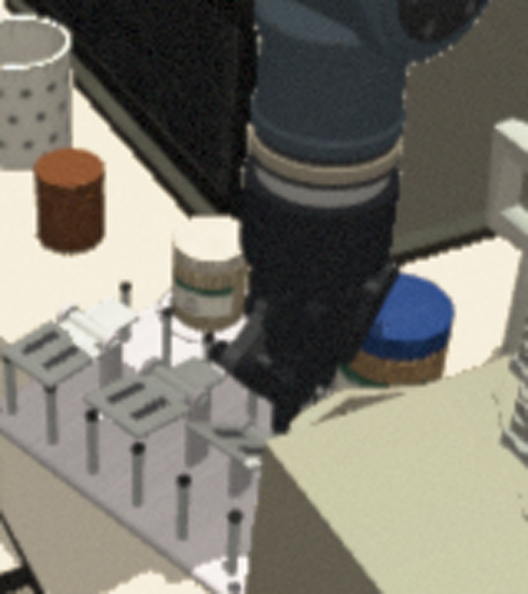

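View pics/top9.png

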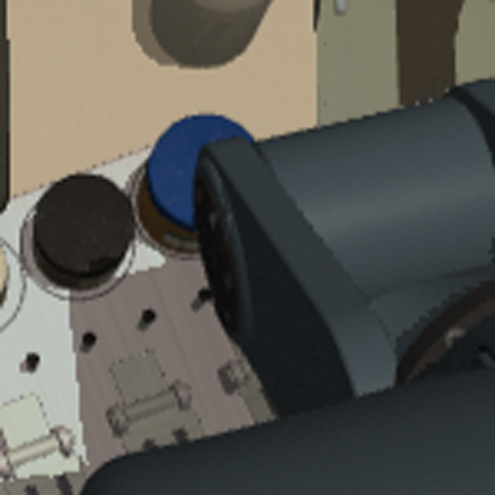

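step_arm --pt "0.002 0 -0.001 0" --pt "0.004 0 -0.002 0" --pt "0.006 0 -0.003 0" --pt "0.008 0 -0.004 0" --pt "0.008 0 -0.004 0"

```text
t: 5.67
tcp_pos: [0.4615, 0.214, 0.0058]
tool_rot: [-0.12, 0.698, 0.118, 0.696]
force: [2.7, 0.2, 1.5]
finger_gap: -0.001
```

```bash
python3 - <<'E'
from h import *
here()
im=optics.snapshot('side')
crop('s',im,290,110,450,290,3.3,'pics/side10.png')
E
```

```text
rack xyz [ 0.0215 -0.0703  0.0058] F rack [ 2.603  -0.6928  1.4563] t 5.6667
```

View pics/side10.png

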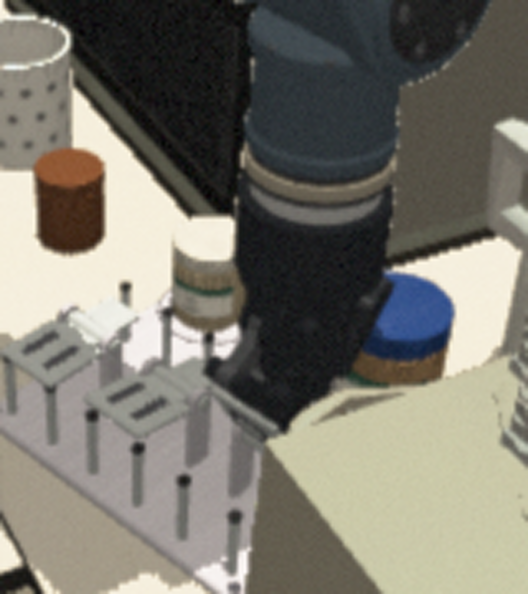

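```bash
python3 - <<'E'
from h import *
p=np.load('rack.npy'); c,s=np.cos(p[2]),np.sin(p[2])
for th in np.radians([20,30,40,50,60,70,80]):
    for y in (-.048,):
        x,z=-.052*np.cos(th),.055+.052*np.sin(th); w=[p[0]+c*x-s*y,p[1]+s*x+c*y,z]; print(np.degrees(th),(proj('side',w)[0]+2-[290,110])*3.3)
E
```

```text
20.0 [180.0232 449.6095]
29.999999999999996 [185.4959 434.472 ]
40.0 [192.8216 419.0741]
50.0 [201.7525 403.962 ]
59.99999999999999 [211.9731 389.675 ]
70.0 [223.1156 376.7175]
80.0 [234.7797 365.5347]
```

step_arm --pt "-0.03 0 0.004 0" --pt "-0.065 0 0.004 0" --pt "-0.1 0 0.002 0" --pt "-0.11 0 0 0" --pt "-0.12 0 -0.03 0" --pt "-0.12 0 -0.06 0" --pt "-0.12 0 -0.09 0" --pt "-0.12 0 -0.1 0"

```text
t: 6.38
tcp_pos: [0.3597, 0.1797, 0.1252]
tool_rot: [-0.12, 0.701, 0.118, 0.693]
force: [-0.1, 0.8, -0.4]
finger_gap: -0.002
```

```bash
python3 - <<'E'
from h import *
here()
im=optics.snapshot('side')
crop('s',im,290,110,450,290,3.3,'pics/side11.png')
im=optics.snapshot('top');crop('s',im,330,80,480,260,3.3,'pics/top11.png')
E
```

```text
rack xyz [-0.0859 -0.0691  0.1252] F rack [ 0.1534  0.8461 -0.3583] t 6.3833
```

View pics/side11.png

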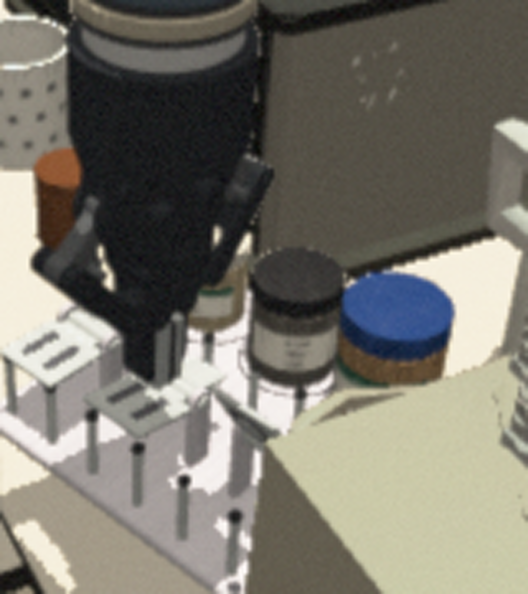

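View pics/top11.png

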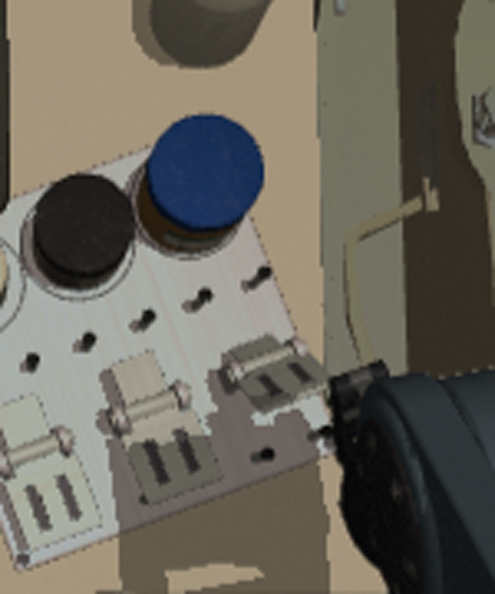

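step_arm --pt "0.02 0 0.005 0" --pt "0.045 0 0.01 0" --pt "0.07 0 0.01 0" --pt "0.08 0 0.01 0" --pt "0.08 0 0.02 0" --pt "0.08 0 0.03 0" --pt "0.08 0 0.035 0"

```text
t: 7.07
tcp_pos: [0.4009, 0.1929, 0.0457]
tool_rot: [-0.12, 0.698, 0.118, 0.696]
force: [1.6, 0.2, -0.3]
finger_gap: 0.003
```

```bash
python3 - <<'E'
from h import *
here()
im=optics.snapshot('side')
crop('s',im,290,110,450,290,3.3,'pics/side12.png')
im=optics.snapshot('top');crop('s',im,330,80,480,260,3.3,'pics/top12.png')
E
```

```text
rack xyz [-0.0426 -0.0703  0.0457] F rack [ 1.5913 -0.314  -0.2794] t 7.0667
```

View pics/side12.png

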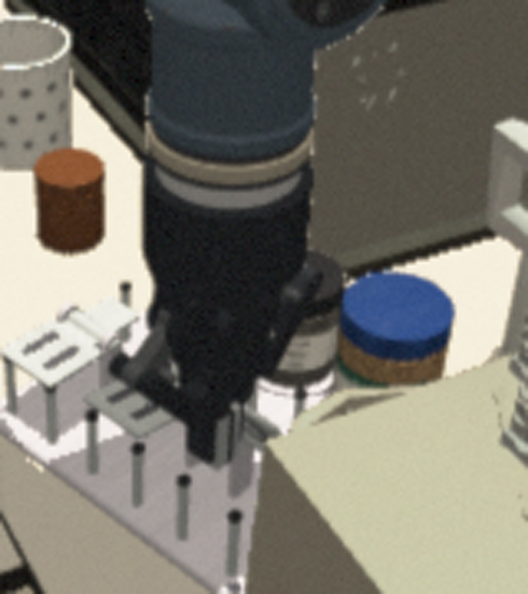

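View pics/top12.png

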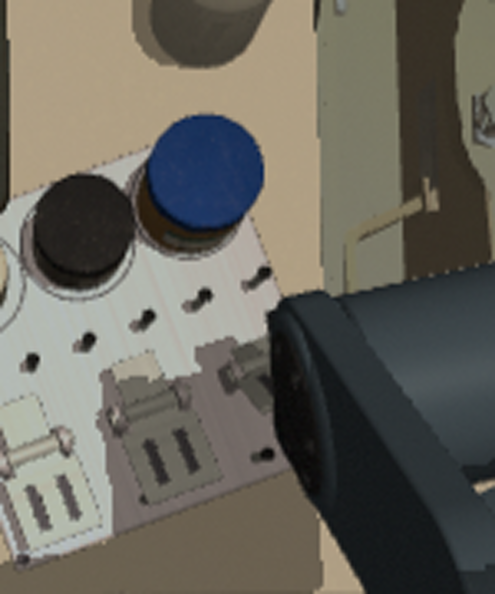

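step_arm --pt "0 0 0.005 0" --pt "0 0 0.01 0" --pt "0 0 0.015 0" --pt "0 0 0.02 0" --pt "0 0 0.025 0" --pt "0 0 0.03 0" --pt "0 0 0.03 0"

```text
t: 7.75
tcp_pos: [0.4301, 0.2031, 0.0462]
tool_rot: [-0.12, 0.697, 0.118, 0.697]
force: [1.2, 0.6, 0.4]
finger_gap: -0.001
```

```bash
python3 - <<'E'
from h import *
here()
im=optics.snapshot('side')
crop('s',im,290,110,450,290,3.3,'pics/side13.png')
im=optics.snapshot('top');crop('s',im,330,80,480,260,3.3,'pics/top13.png')
E
```

```text
rack xyz [-0.0117 -0.0703  0.0462] F rack [1.3    0.1726 0.3744] t 7.75
```

View pics/side13.png

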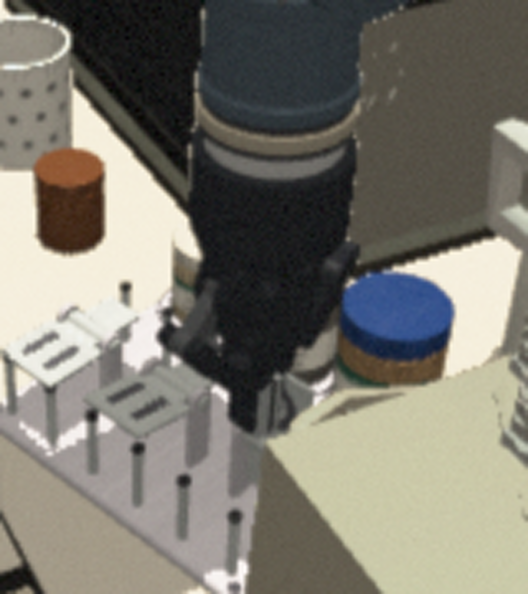

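View pics/top13.png

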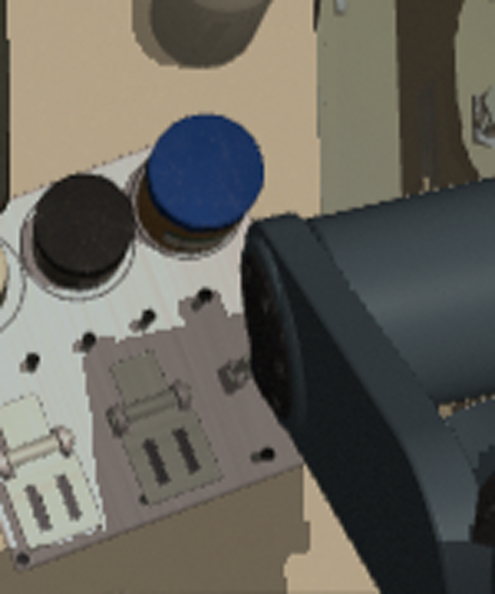

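step_arm --pt "0 0 0.005 0" --pt "0 0 0.01 0" --pt "0 0 0.015 0" --pt "0 0 0.02 0" --pt "0 0 0.025 0" --pt "0.003 0 0.03 0" --pt "0.006 0 0.035 0" --pt "0.006 0 0.035 0"

```text
t: 8.52
tcp_pos: [0.4641, 0.2148, 0.0396]
tool_rot: [-0.12, 0.696, 0.118, 0.698]
force: [0.4, -0.3, 0.3]
finger_gap: -0.001
```

```bash
python3 - <<'E'
from h import *
here()
im=optics.snapshot('side')
crop('s',im,290,110,450,290,3.3,'pics/side14.png')
im=optics.snapshot('top');crop('s',im,330,80,480,260,3.3,'pics/top14.png')
E
```

```text
rack xyz [ 0.0243 -0.0704  0.0396] F rack [ 0.2407 -0.4517  0.3354] t 8.5167
```

View pics/side14.png

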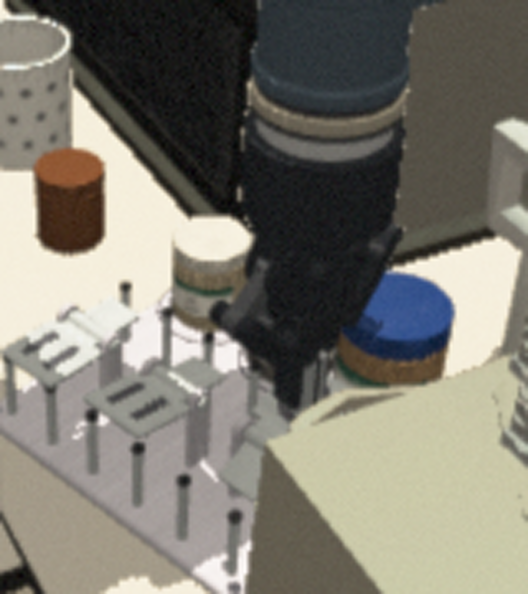

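View pics/top14.png

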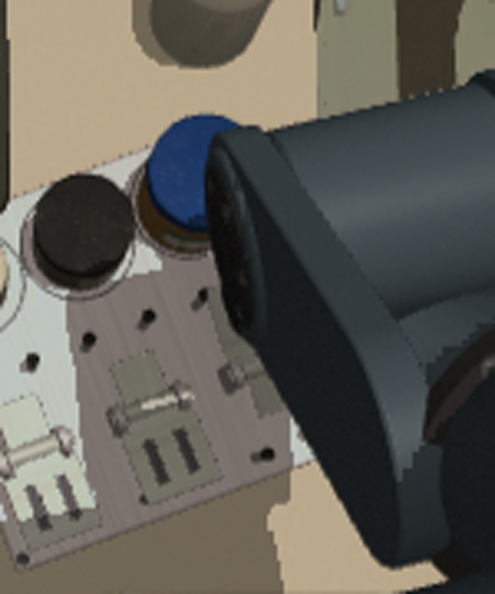

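step_arm --pt "0.002 0 0.004 0" --pt "0.004 0 0.008 0" --pt "0.006 0 0.008 0" --pt "0.008 0 0.008 0" --pt "0.01 0 0.008 0" --pt "0.012 0 0.008 0" --pt "0.012 0 0.008 0"

```text
t: 9.2
tcp_pos: [0.471, 0.2173, 0.0276]
tool_rot: [-0.12, 0.697, 0.118, 0.697]
force: [0.6, -0.3, 0.4]
finger_gap: -0.0
```

```bash
python3 - <<'E'
from h import *
here()
im=optics.snapshot('side')
crop('s',im,290,110,450,290,3.3,'pics/side15.png')
im=optics.snapshot('top');crop('s',im,330,80,480,260,3.3,'pics/top15.png')
E
```

```text
rack xyz [ 0.0315 -0.0704  0.0276] F rack [ 0.4959 -0.5322  0.3844] t 9.2
```

View pics/side15.png

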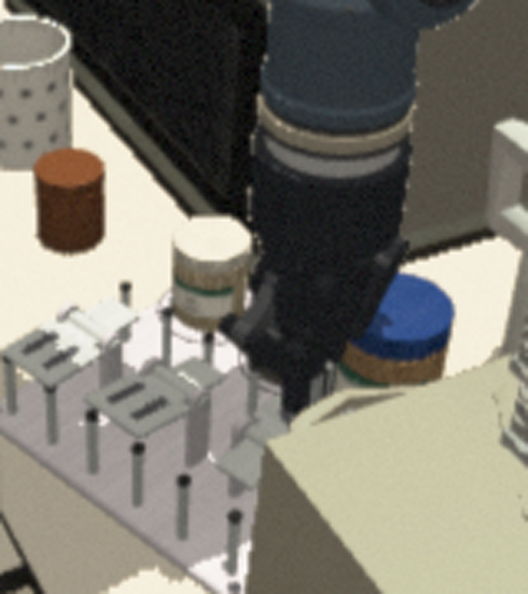

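View pics/top15.png

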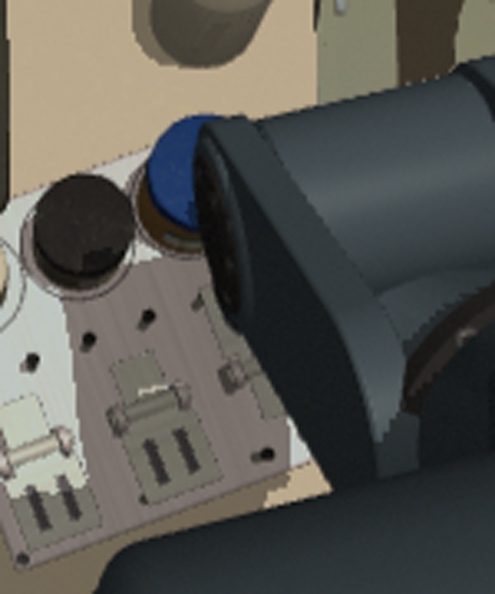

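step_arm --pt "0.001 0 0 0" --pt "0.002 0 0 0" --pt "0.003 0 0 0" --pt "0.003 0 0 0"

```text
t: 9.63
tcp_pos: [0.4706, 0.2172, 0.0253]
tool_rot: [-0.12, 0.697, 0.118, 0.697]
force: [-0.7, 0.6, 6.2]
finger_gap: 0.004
```

step_arm --pt "0.001 0 0 0" --pt "0.002 0 0 0" --pt "0.002 0 0 0"

```text
t: 9.88
tcp_pos: [0.4706, 0.2172, 0.0251]
tool_rot: [-0.12, 0.696, 0.118, 0.698]
force: [-2.5, -0.8, 14.6]
finger_gap: -0.001
```

The force rose from 6 to 15 N without further travel, so the flap is against its stop. Now I'll back off and check.

step_arm --pt "-0.01 0 0 0" --pt "-0.035 0 0 0" --pt "-0.065 0 0 0" --pt "-0.1 0 0 0" --pt "-0.12 0 -0.01 0" --pt "-0.13 0 -0.04 0" --pt "-0.13 0.03 -0.07 0" --pt "-0.13 0.06 -0.09 0"

```text
t: 10.55
tcp_pos: [0.3634, 0.243, 0.1554]
tool_rot: [-0.119, 0.697, 0.117, 0.697]
force: [0.4, 0.8, -0.1]
finger_gap: 0.002
```

step_arm --pt "0 0.03 0 0" --pt "0 0.065 0 0" --pt "0 0.1 0 0" --pt "0 0.135 0 0" --pt "0 0.17 0 0" --pt "0 0.2 0 0" --pt "0 0.2 0 0"

```text
t: 11.13
tcp_pos: [0.2962, 0.4365, 0.1549]
tool_rot: [-0.119, 0.696, 0.119, 0.698]
force: [0.6, -0.6, 0.5]
finger_gap: 0.002
```

```bash
python3 - <<'E'
from h import *
here()
im=optics.snapshot('side'); cv2.imwrite('pics/sideE.png',im[:,:,::-1])
crop('s',im,270,160,450,300,4.2,'pics/side16.png')
im=optics.snapshot('top'); cv2.imwrite('pics/topE.png',im[:,:,::-1]);crop('s',im,290,105,450,265,3.6,'pics/top16.png')
a=cv2.imread('pics/top0.png').astype(int);b=cv2.imread('pics/topE.png').astype(int)
def cen(im,n=''):
    h=cv2.cvtColor(im.astype(np.uint8),cv2.COLOR_BGR2HSV); m=((abs(h[...,0].astype(int)-112)<12)&(h[...,1]>150)).astype(np.uint8); k,l,st,ce=cv2.connectedComponentsWithStats(m); i=1+np.argmax(st[1:,4]); return ce[i],st[i]
print(cen(a),cen(b))
E
```

```text
rack xyz [-0.0609  0.1943  0.1549] F rack [ 0.3931 -0.7809  0.4812] t 11.1333
(array([391.5931, 131.9411]), array([375, 115,  35,  35, 951], dtype=int32)) (array([391.6435, 131.9483]), array([375, 115,  35,  35, 948], dtype=int32))
```

View pics/side16.png

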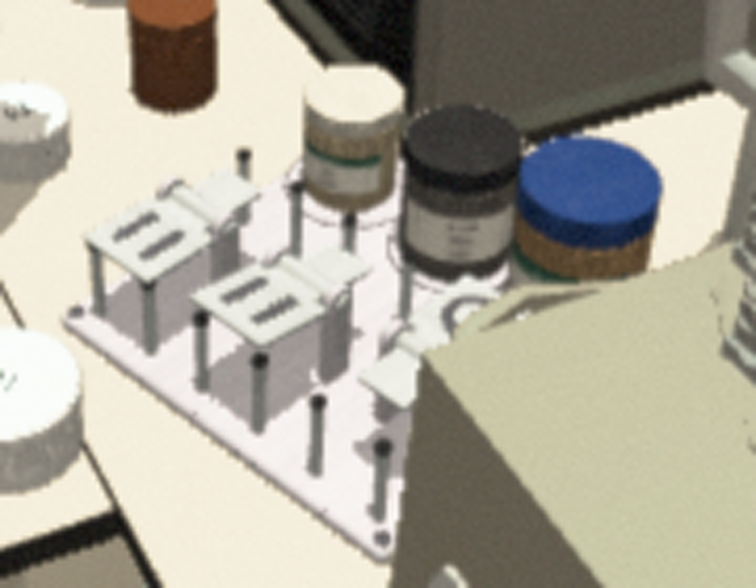

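View pics/top16.png

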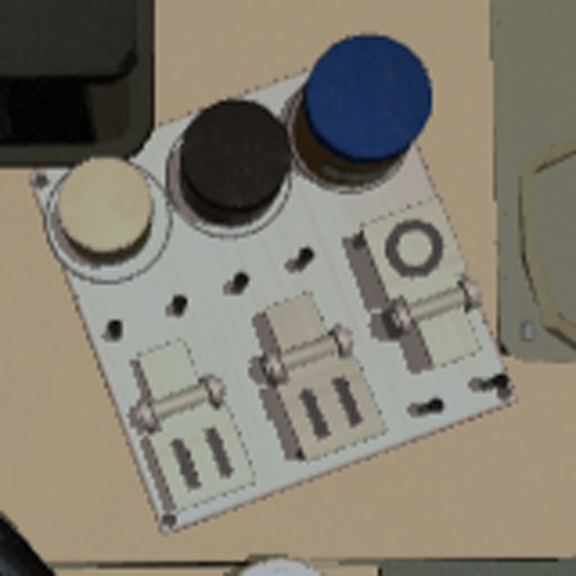

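View pics/topE.png

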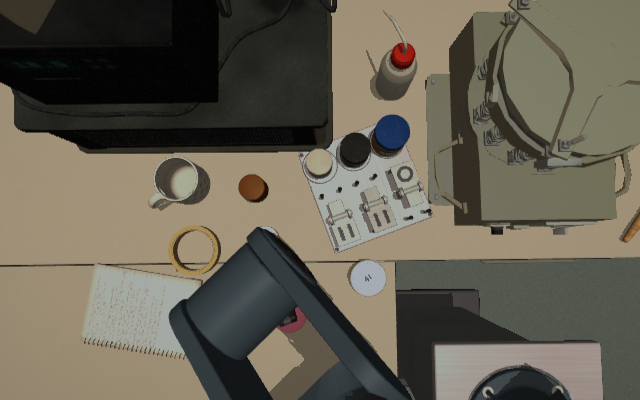

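```bash
python3 - <<'E'
from h import *
p=np.load('rack.npy'); c,s=np.cos(p[2]),np.sin(p[2])
for deg in(0,5,10):
    a=np.radians(deg); o=[]
    for x,y in((.052,-.048),(.052,-.092),(-.03,-.057),(-.03,-.083)):
        X,Z=x*np.cos(a),.057+x*np.sin(a); w=[p[0]+c*X-s*y,p[1]+s*X+c*y,Z]; o.append(((proj('top',w)[0]-[290,105])*3.6,(proj('side',w)[0]+2-[270,160])*4.2))
    print(deg,[(np.round(q[0]),np.round(q[1])) for q in o])
a=cv2.imread('pics/topE.png')[:,:,::-1];crop('t',np.clip(a*1.6,0,255).astype(np.uint8),385,150,435,230,7,'pics/fin.png')
b=cv2.imread('pics/sideE.png')[:,:,::-1];crop('t',b,345,215,415,275,10,'pics/fins.png')
E
```

```text
0 [(array([357., 225.]), array([471., 277.])), (array([438., 196.]), array([550., 325.])), (array([430., 369.]), array([360., 378.])), (array([478., 352.]), array([407., 411.]))]
5 [(array([359., 224.]), array([472., 269.])), (array([439., 195.]), array([551., 318.])), (array([429., 370.]), array([360., 383.])), (array([477., 352.]), array([406., 415.]))]
10 [(array([360., 224.]), array([472., 262.])), (array([441., 195.]), array([551., 311.])), (array([428., 369.]), array([360., 387.])), (array([476., 352.]), array([407., 419.]))]
```

View pics/fin.png

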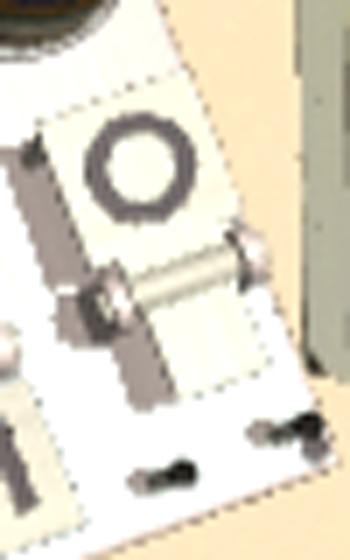

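View pics/fins.png

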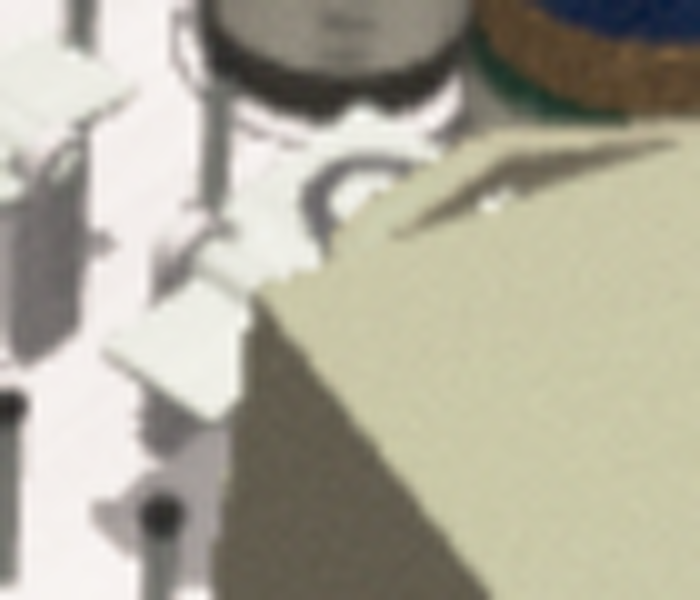

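```bash
python3 - <<'E'
from h import *
a=cv2.imread('pics/side0.png').astype(int);b=cv2.imread('pics/sideE.png').astype(int)
for n,(x,y,w,h) in dict(smalltin=(258,175,34,30),largetin=(248,236,45,42),jar3=(338,172,32,42),jar2=(362,183,34,44),jar1=(390,190,40,38),tagL=(285,200,50,50),tagM=(315,215,45,50)).items():
    m=lambda i:cv2.cvtColor(i[y:y+h,x:x+w].astype(np.uint8),cv2.COLOR_BGR2GRAY).astype(np.float32)
    print(n,np.round(cv2.phaseCorrelate(m(a),m(b))[0],2))
print(manip.sign_off())
E
```

```text
smalltin [0.3 0.2]
largetin [0.5  0.54]
jar3 [0.01 0.44]
jar2 [-0.01  0.48]
jar1 [ 0.03 -0.02]
tagL [0.01 0.01]
tagM [ 0.48 -0.02]
the job is handed in; nothing more can be done
None
```

The tag in front of the tallest jar is turned over: it lies flat on the jar's side with its ring face up, and the job is handed in. That jar is the blue-capped one in the right bay, so I moved only the right tag. I pressed the tail down to raise the flap (about 2 N). I then pushed the flap over its pivot from the robot's side and pressed it onto its stop, peaking at about 15 N. After that I moved the arm clear; the clock read about 11 s.

**Last checks:**
- **Turned tag:** the ring is visible in both views, and the tail corners match the flat position to within 1–2 pixels of the enlarged side crop.
- **Other tags:** the left and middle tags still show their bars and lie on the robot's side.
- **Blue jar:** its cap centre moved 0.05 px in the top view.
- **Other jars, tins and tags:** the side-view image comparison showed shifts of at most about 0.5 px. I put that down to changed shadows and the comparison's limited precision, since nothing was seen to move.
- **Small tin:** the arm hid it in the last top view, so I checked it only in the side view.

**One disagreement:** the fingertip appeared in the pictures about 30 mm higher than the reported tool point. I therefore went down in small steps and relied on force and pictures rather than the nominal height.

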